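# Sweep the loose jar lids into the lid pen

### The arm

A 7-joint arm with a two-finger parallel gripper is mounted at the origin on the work surface. World frame = base frame: x ahead of the robot, y to its left, z up, the work surface at z = 0. Lengths are in m, angles in rad, forces in N, time in s.
With the tool pointing down it reaches from about 0.4 to 0.9 m from the base axis. Payload 5.5 kg.
Tool frame: the origin (TCP) lies at the very end of the fingers, on their centre line; the grasp point (between the pads) lies 19 mm behind it; z points along the fingers, y is the line along which they close (so a half turn about z gives the same grasp; the last joint's range is limited). The gripper opens to 92 mm and grips with 3 to 60 N. Pads are 19 mm wide; open, the fingers measure 130 mm over their backs; the gripper's body (75 mm by 190 mm) begins 47 mm behind the grasp point.
Start: joints at [-1.078, 0.501, -0.427, 1.55, 0.221, 1.138, -0.21], TCP at [0.148, 0.633, 0.227] pointing down, gripper open.
Joint ranges: [-2.88, 2.88], [-0.31, 2.03], [-1.54, 1.56], [0.2, 2.42], [-1.41, 4.55], [0.19, 2.02], [-2.57, 2.57]. Speed limits (rad/s): [2.57, 2.57, 3.14, 3.14, 3.14, 3.14, 3.14].

### API

Orientations are given as [roll, pitch, yaw] about the fixed x, y, z axes, in that order (R = Rz(yaw) Ry(pitch) Rx(roll)).
In Python, from workcell import sense, viewer, env gives the robot as it stands.
- The arm moves only by the tool jog_arm, never from a script. Its argument "moves" is a list of rows, each a list of 5 numbers: the shift along the tool's x, y, z in cm, then the turn about the tool's z in degrees, then the finger opening in cm, from 0 to 9.18. In form: [[x, y, z, spin, grip], ...]. A call has 1 to 10 rows; each row shifts and turns the commanded pose from where the row before left it, along the tool's axes as they then stand; what a row does not reach is not made up. A row lasts 1/12 s, in which the tool goes at most 41.7 mm and 7.16 degrees, less where a joint would pass 70% of its speed; a pose out of reach is approached as far as the arm can. A call is refused whole if a number of a shift passes 4.17 or a number of a turn 7.16, either way. A call with a gripper value outside its range is refused whole. The fingers move at their own pace and stop on an object; the grip force is fixed at half the most. Time passes only in rows, so rows that do not move let the fingers close. It gives the time, the measured TCP pose, the force, the opening and the grip force at its end, in the units of the state.
- sense(): the state, without advancing time (a new reading comes with each control period).
- viewer.read_camera(name): name is "scene" or "side" or "wrist"; returns the picture (400x640x3 uint8, red, green, blue); there is no depth.
- viewer.camera_model(name): a dict with "fx", "fy", "cx", "cy" (pixels), "position" and "rotation" of the camera in the world. Camera axes: x right, y up, looking along -z (the intrinsics and any distortion apply to the point x, -y, -z); pixel columns grow to the right and rows downward; lengths in m; the calibration is good to about 2 mm. A picture is of the moment at which its call begins: read the wrist's pose just before it. camera_model takes no time and is no camera call; for the wrist camera it gives the pose at the moment of the call.
- env.hand_in(): hands the job in; it is judged then, once.
The state is a dict: "time": time; "joint_pos": joint angles; "joint_vel": joint speeds; "effort": joint torques, N m; "ee_pos": TCP position; "tcp_rot": TCP orientation; "ft_force": force on the tool from outside, world axes, zero at the start; "torque": the same for the moment, N m; "opening": finger opening in m; "grip_force": force on a finger pad.
Only numpy, scipy, OpenCV 4.12 (cv2) and the standard library are available. Lean on these libraries where they do the work, as an engineer would, in place of code of your own. Each camera call takes 0.05 s, during which the arm holds its last target. There are 200 camera calls.

### The job

Sweep the three loose jar lids along the pantry worktop with your fingers into the three-sided wooden pen, until every lid lies flat and wholly inside its mouth. Only push them: do not pick a lid up or stand it on edge, and leave the jars, tin, bowl and salt pot where they are.

Things in the scene. Friction and masses are not known exactly. Their poses are not given: they have to be found in the camera images.
- lid_pen: low three-sided brown wooden pen fixed on the worktop, paper on its floor, at the robot's right, no sill. Inside 170 mm wide (x), 140 mm deep (y); walls 12 mm thick, 25 mm high on its -x, +x and -y sides; mouth on +y, facing the lids. Origin: middle of the inside, on the worktop, z up: mouth line at y = +70 mm, back wall face at y = -70, side wall faces at x = +/-85. Turned up to 0.3 rad
- lid1: loose brass-coloured twist-off jar lid lying flat on the worktop, top side up: a plain disc 63 mm across and 12 mm high, about 20 g, slides freely; origin at the centre of its underside, z up
- lid2: loose brass-coloured twist-off jar lid lying flat on the worktop, top side up: a plain disc 63 mm across and 12 mm high, about 20 g, slides freely; origin at the centre of its underside, z up
- lid3: loose brass-coloured twist-off jar lid lying flat on the worktop, top side up: a plain disc 63 mm across and 12 mm high, about 20 g, slides freely; origin at the centre of its underside, z up
- jam_jar: squat amber glass jam jar with a brass-coloured lid screwed on, 56 mm across, 65 mm tall, standing just behind the lids (robot's left); not part of the job, stays where it is; origin at the centre of its underside
- spice_jar: small terracotta-coloured spice jar, 48 mm across, 60 mm tall, at the left, nearer to the robot than the jam jar; not part of the job, stays where it is; origin at the centre of its underside
- fish_tin: flat steel fish tin, 82 mm across, 35 mm tall, on the far side of the lids; not part of the job, stays where it is; origin at the centre of its underside
- bowl: white ceramic bowl, 104 mm across, 45 mm tall, beyond the pen; not part of the job, stays where it is; origin at the centre of its underside
- salt_pot: small white ceramic salt pot with a wooden lid, 52 mm across, 55 mm tall, on the far left; not part of the job, stays where it is; origin at the centre of its underside

How it is judged:
At the end, for the whole second after the job is handed in: All three lids lie flat on the worktop (underside within 4 mm of it, tilt under 0.1 rad), at rest, between the pen's side walls and behind its mouth line: centre at least 27.5 mm inside the mouth line, so at most 4 mm of a lid's edge may stick out (y of lid1 in the frame of lid_pen between -0.07 and 0.0425 m and x of lid1 in the frame of lid_pen between -0.065 and 0.065 m and height (world z) of each of lid1, lid2, lid3 below 0.004 m and angle between each of lid1, lid2, lid3's own z axis and vertical below 0.1 rad and linear speed of each of lid1, lid2, lid3 below 0.02 m/s and y of lid2 in the frame of lid_pen between -0.07 and 0.0425 m and x of lid2 in the frame of lid_pen between -0.065 and 0.065 m and y of lid3 in the frame of lid_pen between -0.07 and 0.0425 m and x of lid3 in the frame of lid_pen between -0.065 and 0.065 m); the robot touches nothing.
It fails at once if a lid is lifted off the worktop or stood on edge (height (world z) of any of lid1, lid2, lid3 above 0.012 m or angle between any of lid1, lid2, lid3's own z axis and vertical above 0.6 rad).
It fails at once if a bystander is pushed more than 20 mm from its place (distance of any of jam_jar, spice_jar, fish_tin, bowl, salt_pot from where it was at the start of the episode above 0.02 m).
It fails at once if a bystander is knocked over (angle between any of jam_jar, spice_jar, fish_tin, bowl, salt_pot's own z axis and vertical above 0.4 rad).
It also fails if it takes over 72 s, if anything falls off the work surface, if the arm or the gripper's body presses on something with over 40 N, if the wrist force passes 120 N, or if a joint passes its speed limit or range.

## Working session

There is one attempt and no reset: what is moved stays moved. The work goes in short steps, Python scripts to look and compute and a tool call to move; the robot and the scene stay as the last step left them, time stands still between calls to the robot, and variables do not carry over. Pictures are saved under pics/ and viewed, at most 10 in all, crops included, and the job is handed in when it is done.

Besides the shell and the picture viewer there is one more tool, called after "Emit:" in YAML: its name, and indented under it one key for each argument. jog_arm: Moves the arm, as the interface text tells. Its arguments: {"type":"object","properties":{"moves":{"type":"array","items":{"type":"array","items":{"type":"number"}}}},"required":["moves"]}

```bash
mkdir -p pics; python3 - <<'E'
from workcell import sense, viewer
import cv2
s=sense();print(s['time'],s['ee_pos'],s['tcp_rot'],s['opening'])
for n in ['scene','side']:
    im=viewer.read_camera(n);cv2.imwrite(f'pics/{n}0.png',im[:,:,::-1])
    m=viewer.camera_model(n);print(m)
E
```

```text
0.0 [0.14794117 0.63223455 0.22568715] [-3.13970936e+00 -5.71501329e-05  2.91189190e+00] 0.09177610363527132
{'fx': 385.7600363028696, 'fy': 385.7600363028696, 'cx': 322.1302535416743, 'cy': 201.24792612385005, 'position': array([ 0.897325  , -0.49301925,  0.73911626]), 'rotation': array([0.7258234 , 0.01525624, 0.53121428])}
{'fx': 390.27978271933154, 'fy': 390.27978271933154, 'cx': 316.22478708195297, 'cy': 198.0131302189739, 'position': array([ 0.46008491, -0.55567436,  0.65372721]), 'rotation': array([ 0.78178327, -0.01541383, -0.20502351])}
```

View pics/scene0.png

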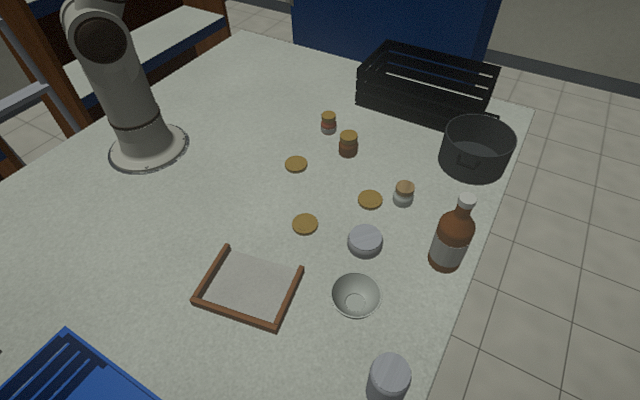

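View pics/side0.png

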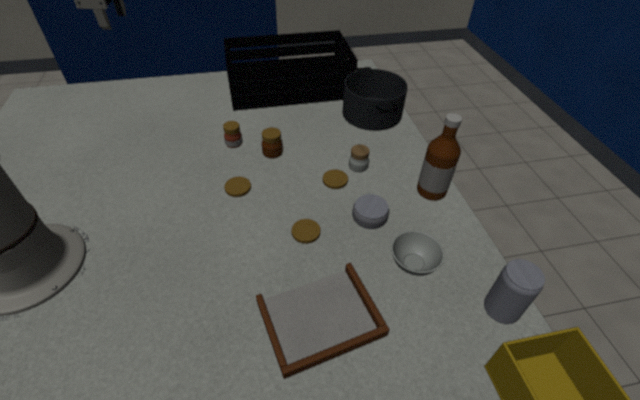

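Scene view: lids at (296,164), (370,200) and (305,224), with the pen around (247,290). Its mouth faces the lids. Side view: lids at (237,187), (335,179) and (306,231), pen around (320,320).

```bash
cat > h.py <<'E'
import numpy as np, cv2
from scipy.spatial.transform import Rotation as R
from workcell import sense, viewer
def cast(m,u,v,z):
    d=np.array([(u-m['cx'])/m['fx'],-(v-m['cy'])/m['fy'],-1.])
    d=R.from_euler('xyz',m['rotation']).as_matrix()@d
    p=np.array(m['position']); return (p+d*(z-p[2])/d[2])[:2]
def lids(n,save=None):
    im=viewer.read_camera(n); m=viewer.camera_model(n)
    if save: cv2.imwrite(save,im[:,:,::-1])
    h=cv2.cvtColor(im,cv2.COLOR_RGB2HSV)
    k=cv2.inRange(h,(14,110,60),(30,255,255))
    out=[]
    for c in cv2.findContours(k,cv2.RETR_EXTERNAL,cv2.CHAIN_APPROX_NONE)[0]:
        if cv2.contourArea(c)<60: continue
        w=np.array([cast(m,u,v,0.010) for u,v in c[:,0]])
        (x,y),r=cv2.minEnclosingCircle(w.astype(np.float32))
        M=c[:,0].mean(0)
        out.append((M.round(),np.round([x,y,r],3)))
    return out
E
python3 - <<'E'
from h import *
for n in ['scene','side']:
    for o in lids(n): print(n,*o)
pts={'scene':dict(jam=(348,155,0),spice=(329,132,0),salt=(403,203,0),tin=(365,235,.035),bowl=(356,290,.045),),
'side':dict(jam=(272,153,0),spice=(233,144,0),salt=(359,168,0),tin=(371,205,.035),bowl=(417,247,.045))}
for n in pts:
    m=viewer.camera_model(n)
    for k,(u,v,z) in pts[n].items(): print(n,k,cast(m,u,v,z).round(3))
for n,q in dict(scene=[(228,246),(302,266),(277,328),(193,299)],side=[(259,296),(350,268),(386,327),(286,372)]).items():
    m=viewer.camera_model(n); print(n,[cast(m,u,v,.025).round(3) for u,v in q])
E
```

```text
scene [247. 317.] [ 0.588 -0.28   0.061]
scene [290. 290.] [ 0.629 -0.186  0.06 ]
scene [304. 223.] [ 0.558 -0.022  0.031]
scene [455. 226.] [0.872 0.153 0.045]
scene [369. 199.] [0.658 0.126 0.033]
scene [296. 163.] [0.424 0.146 0.031]
scene [348. 135.] [0.494 0.325 0.026]
scene [328. 115.] [0.39  0.381 0.024]
side [556. 372.] [ 0.898 -0.394  0.11 ]
side [305. 230.] [ 0.558 -0.023  0.032]
side [237. 186.] [0.423 0.144 0.032]
side [335. 178.] [0.658 0.126 0.033]
side [358. 151.] [0.747 0.217 0.027]
side [270. 134.] [0.524 0.335 0.032]
side [230. 127.] [0.419 0.389 0.029]
scene jam [0.53  0.256]
scene spice [0.431 0.32 ]
scene salt [0.737 0.163]
scene tin [0.707 0.   ]
scene bowl [ 0.755 -0.138]
side jam [0.521 0.265]
side spice [0.422 0.323]
side salt [0.732 0.163]
side tin [ 0.709 -0.   ]
side bowl [ 0.759 -0.136]
scene [array([ 0.451, -0.173]), array([ 0.624, -0.135]), array([ 0.656, -0.276]), array([ 0.473, -0.311])]
side [array([ 0.444, -0.172]), array([ 0.622, -0.145]), array([ 0.651, -0.274]), array([ 0.472, -0.315])]
```

Emit:
jog_arm:
  moves:
    - [0,0,0,6.54,3]
    - [0,0,0,6.54,3]
    - [0,0,0,6.54,3]
    - [0,0,0,6.54,3]
    - [0,0,0,6.54,3]
    - [0,0,0,6.54,3]
    - [0,0,0,6.54,3]
    - [0,0,0,6.54,3]
    - [0,0,0,6.54,3]
    - [0,0,0,6.54,3]

```text
time: 1.03
ee_pos: [0.1479, 0.6327, 0.2264]
tcp_rot: [-3.141, 0.0, 1.765]
ft_force: [0.2, 0.1, -0.3]
opening: 0.0317
grip_force: 0.0
```

```bash
cat >> h.py <<'E'
YAW=0.2; C0=np.array([0.548,-0.219])
def pen(p):
    d=np.array(p)[:2]-C0; c,s=np.cos(YAW),np.sin(YAW)
    return np.array([c*d[0]+s*d[1],-s*d[0]+c*d[1]]).round(3)
def st():
    s=sense(); print('t',round(s['time'],2),'tcp',s['ee_pos'].round(3),'pen',pen(s['ee_pos']),'rot',np.round(s['tcp_rot'],3),'open',round(s['opening'],3),'f',np.round(s['ft_force'],1))
def look(n='scene',save=None):
    for o in lids(n,save): print(n,o[0],o[1],'pen',pen(o[1]))
E
python3 - <<'E'
from h import *
st()
# pen corners refined: wood mask, paper contour
for n in ['scene','side']:
    im=viewer.read_camera(n);m=viewer.camera_model(n)
    h=cv2.cvtColor(im,cv2.COLOR_RGB2HSV)
    k=cv2.inRange(h,(4,90,40),(14,255,255))
    c=max(cv2.findContours(k,cv2.RETR_EXTERNAL,cv2.CHAIN_APPROX_NONE)[0],key=cv2.contourArea)
    w=np.array([cast(m,u,v,.025) for u,v in c[:,0]],np.float32)
    print(n,cv2.contourArea(c),c[:,0].mean(0),cv2.minAreaRect(w))
E
```

```text
t 1.03 tcp [0.148 0.633 0.226] pen [-0.223  0.914] rot [-3.141  0.     1.765] open 0.032 f [ 0.2  0.1 -0.3]
scene 2138.5 [44.87292818 57.94475138] ((-0.8028318881988525, 0.19870945811271667), (0.105694979429245, 1.2836605310440063), 70.845947265625)
side 1597.5 [323.93617021 328.85299807] ((0.5456622838973999, -0.22649890184402466), (0.19247962534427643, 0.1528829038143158), 11.065895080566406)
```

Emit:
jog_arm:
  moves:
    - [-3.3,1.36,0,0,3]
    - [-3.3,1.36,0,0,3]
    - [-3.3,1.36,0,0,3]
    - [-3.3,1.36,0,0,3]
    - [-3.3,1.36,0,0,3]
    - [-3.3,1.36,0,0,3]
    - [-3.3,1.36,0,0,3]
    - [-3.3,1.36,0,0,3]
    - [-3.3,1.36,0,0,3]
    - [-3.3,1.36,0,0,3]

```text
time: 1.97
ee_pos: [0.3474, 0.3348, 0.2268]
tcp_rot: [3.141, -0.0, 1.775]
ft_force: [0.6, 1.0, -0.3]
opening: 0.0297
grip_force: 0.0
```

Emit:
jog_arm:
  moves:
    - [-3.3,1.36,0,0,3]
    - [-3.3,1.36,0,0,3]
    - [-3.3,1.36,0,0,3]
    - [-3.3,1.36,0,0,3]
    - [-3.3,1.36,0,0,3]
    - [-3.3,1.36,0,0,3]
    - [-3.3,1.36,0,0,3]
    - [-3.3,1.36,0,0,3]
    - [-3.3,1.36,0,0,3]
    - [-3.3,1.36,0,0,3]

```text
time: 2.8
ee_pos: [0.5461, 0.0384, 0.2268]
tcp_rot: [3.141, 0.0, 1.775]
ft_force: [-0.0, -0.4, 1.1]
opening: 0.0304
grip_force: 0.0
```

```bash
sed -i 's/^YAW=.*/YAW=0.195; C0=np.array([0.546,-0.220])/' h.py; python3 - <<'E'
from h import *
st(); look('wrist','pics/w1.png')
for p in [(.424,.145),(.658,.126),(.558,-.022),(.733,.178),(.707,0),(.757,-.137)]: print(pen(p))
E
```

```text
t 2.8 tcp [0.546 0.038 0.227] pen [0.05  0.254] rot [3.141 0.    1.775] open 0.03 f [-0.  -0.4  1.1]
wrist [350. 331.] [ 0.632 -0.165  0.014] pen [0.095 0.037]
wrist [247. 297.] [ 0.498 -0.144  0.036] pen [-0.032  0.084]
wrist [387. 293.] [ 0.662 -0.106  0.041] pen [0.136 0.089]
wrist [318. 221.] [ 0.563 -0.03   0.032] pen [0.053 0.183]
wrist [441. 108.] [0.665 0.118 0.032] pen [0.182 0.309]
wrist [541.  81.] [0.76  0.166 0.03 ] pen [0.285 0.337]
wrist [222.  42.] [0.431 0.137 0.032] pen [-0.044  0.373]
[-0.049  0.382]
[0.177 0.318]
[0.05  0.192]
[0.261 0.354]
[0.201 0.185]
[0.223 0.041]
```

View pics/w1.png

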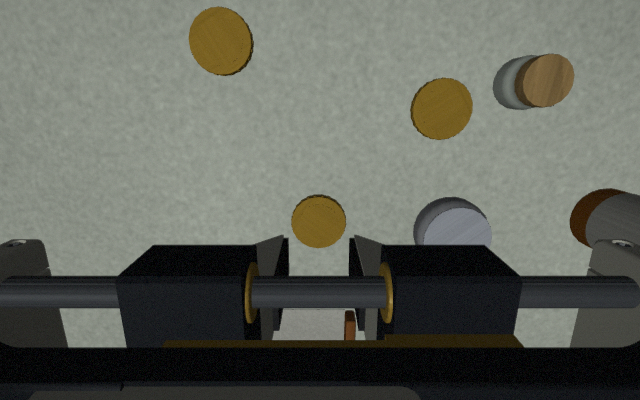

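The wrist view shows lids at (318,221), (441,108) and (222,42), and the salt pot at (520,85). The fingers hang just behind the nearest lid, so I'll lower them and push it.

Emit:
jog_arm:
  moves:
    - [0,0,3.66,0,3]
    - [0,0,3.66,0,3]
    - [0,0,3.66,0,3]
    - [0,0,3.66,0,3]
    - [0,0,3.66,0,3]
    - [0,0,2.5,0,3]
    - [0,0,1.2,0,3]
    - [0,0,0,0,3]

```text
time: 3.52
ee_pos: [0.5428, 0.04, 0.0039]
tcp_rot: [-3.136, -0.001, 1.773]
ft_force: [0.3, 0.4, 0.4]
opening: 0.0298
grip_force: 0.0
```

Emit:
jog_arm:
  moves:
    - [-1.2,-0.1,0,0,3]
    - [-1.2,-0.1,0,0,3]
    - [-1.2,-0.1,0,0,3]
    - [-1.2,-0.1,0,0,3]
    - [-1.2,-0.1,0,0,3]
    - [-1.2,-0.1,0,0,3]
    - [-1.2,-0.1,0,0,3]
    - [-1.2,-0.1,0,0,3]
    - [-1.2,-0.1,0,0,3]
    - [-1.2,-0.1,0,0,3]

```text
time: 4.35
ee_pos: [0.5595, -0.0809, 0.0066]
tcp_rot: [-3.141, -0.0, 1.77]
ft_force: [-0.5, -0.6, 1.0]
opening: 0.0302
grip_force: 0.2
```

```bash
python3 - <<'E'
from h import *
st(); look('side','pics/s1.png')
E
```

```text
t 4.35 tcp [ 0.559 -0.081  0.007] pen [0.04  0.134] rot [-3.141 -0.     1.77 ] open 0.03 f [-0.5 -0.6  1. ]
side [556. 372.] [ 0.898 -0.394  0.11 ] pen [ 0.312 -0.239]
side [318. 266.] [ 0.567 -0.119  0.033] pen [0.04  0.095]
side [237. 186.] [0.422 0.144 0.032] pen [-0.051  0.381]
side [340. 178.] [0.664 0.127 0.03 ] pen [0.183 0.318]
side [359. 151.] [0.747 0.215 0.027] pen [0.281 0.388]
side [269. 137.] [0.525 0.322 0.045] pen [0.084 0.536]
side [230. 127.] [0.419 0.388 0.032] pen [-0.007  0.621]
```

View pics/s1.png

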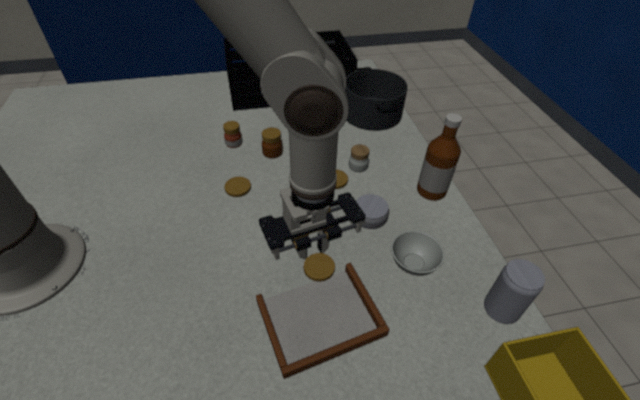

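The side view shows the lid at (318,266), seated against both fingers and heading for the mouth.

Emit:
jog_arm:
  moves:
    - [-1.3,0,0,0,3]
    - [-1.3,0,0,0,3]
    - [-1.3,0,0,0,3]
    - [-1.3,0,0,0,3]
    - [-1.3,0,0,0,3]
    - [-1.3,0,0,0,3]
    - [-1.3,0,0,0,3]
    - [-1.3,0,0,0,3]
    - [-1.3,0,0,0,3]
    - [-0.7,0,0,0,3]

```text
time: 5.23
ee_pos: [0.5843, -0.2041, 0.0068]
tcp_rot: [3.141, 0.001, 1.769]
ft_force: [-0.3, -0.8, 0.3]
opening: 0.0302
grip_force: 0.1
```

Emit:
jog_arm:
  moves:
    - [-0.5,0,0,0,3]
    - [0,0,0,0,3]
    - [1.0,0,0,0,3]
    - [1.0,0,0,0,3]
    - [0,0,-3.5,0,3]
    - [0,0,-4,0,3]
    - [2,0,-2,0,3]
    - [4,-1,0,0,3]
    - [4,-1,0,0,3]
    - [4,-1,0,0,3]

```text
time: 6.07
ee_pos: [0.5228, -0.0516, 0.1023]
tcp_rot: [3.14, -0.001, 1.772]
ft_force: [-0.2, 1.0, -0.8]
opening: 0.03
grip_force: 0.0
```

```bash
python3 - <<'E'
from h import *
st(); look('scene'); look('side')
E
```

```text
t 6.07 tcp [ 0.523 -0.052  0.102] pen [0.01 0.17] rot [ 3.140e+00 -1.000e-03  1.772e+00] open 0.03 f [-0.2  1.  -0.8]
scene [241. 302.] [ 0.542 -0.238  0.112] pen [-0.007 -0.017]
scene [454. 223.] [0.862 0.162 0.056] pen [0.384 0.314]
scene [370. 199.] [0.66  0.126 0.031] pen [0.179 0.317]
scene [347. 136.] [0.49  0.316 0.036] pen [0.049 0.537]
scene [328. 115.] [0.389 0.38  0.025] pen [-0.038  0.619]
side [556. 372.] [ 0.897 -0.395  0.109] pen [ 0.31 -0.24]
side [348. 325.] [ 0.592 -0.25   0.035] pen [ 0.039 -0.038]
side [230. 188.] [0.409 0.141 0.028] pen [-0.064  0.381]
side [342. 180.] [0.671 0.122 0.027] pen [0.189 0.311]
side [359. 151.] [0.747 0.214 0.027] pen [0.281 0.387]
side [442. 148.] [0.973 0.189 0.041] pen [0.498 0.319]
side [230. 127.] [0.419 0.388 0.032] pen [-0.007  0.621]
```

Emit:
jog_arm:
  moves:
    - [3.44,-0.75,0,0,3]
    - [3.44,-0.75,0,0,3]
    - [3.44,-0.75,0,0,3]
    - [3.44,-0.75,0,0,3]
    - [3.44,-0.75,0,0,3]
    - [3.44,-0.75,0,0,3]
    - [3.44,-0.75,0,0,3]
    - [3.44,-0.75,0,0,3]
    - [0,0,0,0,3]

```text
time: 6.92
ee_pos: [0.406, 0.211, 0.1019]
tcp_rot: [-3.141, -0.004, 1.783]
ft_force: [0.0, 0.9, -0.1]
opening: 0.0298
grip_force: 0.0
```

Emit:
jog_arm:
  moves:
    - [0,0,3,0,3]
    - [0,0,3,0,3]
    - [0,0,2.5,0,3]
    - [0,0,1.1,0,3]
    - [0,0,0,0,3]

```text
time: 7.33
ee_pos: [0.4077, 0.2022, 0.0036]
tcp_rot: [-3.136, 0.001, 1.772]
ft_force: [-0.1, 0.5, 1.0]
opening: 0.0305
grip_force: 0.0
```

Emit:
jog_arm:
  moves:
    - [-1.2,0,0,0,3]
    - [-1.2,0,0,0,3]
    - [-1.2,0,0,0,3]
    - [-1.2,0,0,0,3]
    - [-1.2,0,0,0,3]
    - [-1.5,0.1,0,0,3]
    - [-1.5,0.1,0,0,3]
    - [-1.5,0.1,0,0,3]
    - [-1.5,0.1,0,0,3]
    - [-1.5,0.1,0,0,3]

```text
time: 8.17
ee_pos: [0.4433, 0.0712, 0.0073]
tcp_rot: [3.139, -0.0, 1.771]
ft_force: [0.2, 0.1, 0.5]
opening: 0.03
grip_force: 0.1
```

```bash
python3 - <<'E'
from h import *
st(); look('side')
E
```

```text
t 8.17 tcp [0.443 0.071 0.007] pen [-0.044  0.306] rot [ 3.139 -0.     1.771] open 0.03 f [0.2 0.1 0.5]
side [556. 372.] [ 0.897 -0.395  0.109] pen [ 0.31 -0.24]
side [348. 325.] [ 0.592 -0.25   0.035] pen [ 0.039 -0.038]
side [253. 218.] [0.45  0.033 0.032] pen [-0.045  0.267]
side [335. 178.] [0.657 0.126 0.033] pen [0.176 0.318]
side [441. 147.] [0.977 0.188 0.042] pen [0.502 0.317]
side [270. 134.] [0.524 0.335 0.033] pen [0.086 0.549]
```

Emit:
jog_arm:
  moves:
    - [-1.5,0.03,0,0,3]
    - [-1.5,0.03,0,0,3]
    - [-1.5,0.03,0,0,3]
    - [-1.5,0.03,0,0,3]
    - [-1.5,0.03,0,0,3]
    - [-1.5,0.03,0,0,3]
    - [-1.5,0.03,0,0,3]
    - [-1.5,0,0,0,3]
    - [-1.5,0,0,0,3]
    - [-1.5,0,0,0,3]

```text
time: 9.05
ee_pos: [0.475, -0.0753, 0.0071]
tcp_rot: [3.14, 0.0, 1.771]
ft_force: [0.1, 0.6, 0.3]
opening: 0.0303
grip_force: 0.1
```

Emit:
jog_arm:
  moves:
    - [-1.5,0,0,0,3]
    - [-1.5,0,0,0,3]
    - [-1.5,0,0,0,3]
    - [-1.5,0,0,0,3]
    - [-1.5,0,0,0,3]
    - [-1.5,0,0,0,3]
    - [-1.5,0,0,0,3]
    - [-1.5,0,0,0,3]
    - [-1.5,0,0,0,3]
    - [-1.0,0,0,0,3]

```text
time: 9.88
ee_pos: [0.5038, -0.219, 0.0069]
tcp_rot: [3.14, 0.001, 1.77]
ft_force: [-0.1, 0.8, 0.4]
opening: 0.03
grip_force: 0.2
```

Emit:
jog_arm:
  moves:
    - [-0.6,0,0,0,3]
    - [0,0,0,0,3]
    - [1.0,0,0,0,3]
    - [1.0,0,0,0,3]
    - [0,0,-3.5,0,3]
    - [0,0,-4,0,3]
    - [2,0,-2,0,3]
    - [4,0,0,0,3]
    - [4,0,0,0,2.5]
    - [4,0,0,0,2]

```text
time: 10.72
ee_pos: [0.471, -0.0631, 0.1012]
tcp_rot: [3.141, -0.001, 1.772]
ft_force: [0.6, 1.7, -0.5]
opening: 0.0223
grip_force: 0.0
```

```bash
python3 - <<'E'
from h import *
st(); look('side'); look('scene')
E
```

```text
t 10.72 tcp [ 0.471 -0.063  0.101] pen [-0.043  0.168] rot [ 3.141e+00 -1.000e-03  1.772e+00] open 0.022 f [ 0.6  1.7 -0.5]
side [556. 372.] [ 0.898 -0.394  0.11 ] pen [ 0.312 -0.239]
side [307. 343.] [ 0.515 -0.266  0.034] pen [-0.039 -0.039]
side [349. 326.] [ 0.592 -0.249  0.034] pen [ 0.04  -0.037]
side [335. 178.] [0.658 0.126 0.033] pen [0.177 0.318]
side [359. 151.] [0.749 0.214 0.027] pen [0.283 0.386]
side [442. 151.] [0.964 0.186 0.036] pen [0.489 0.317]
scene [244. 301.] [ 0.543 -0.229  0.115] pen [-0.005 -0.008]
scene [456. 227.] [0.875 0.152 0.042] pen [0.395 0.301]
scene [370. 199.] [0.659 0.127 0.032] pen [0.178 0.319]
scene [348. 135.] [0.493 0.326 0.026] pen [0.054 0.546]
scene [328. 115.] [0.389 0.38  0.025] pen [-0.038  0.619]
```

Emit:
jog_arm:
  moves:
    - [2.5,2.9,0,0,2.5]
    - [2.5,2.9,0,0,2.5]
    - [2.5,2.9,0,0,2.5]
    - [2.5,2.9,0,0,2.5]
    - [2.5,2.9,0,0,2.5]
    - [2.5,2.9,0,0,2.5]
    - [2.5,2.9,0,0,2.5]
    - [2.5,2.9,0,0,2.5]
    - [0,0,0,7,2.5]
    - [0,0,0,7,2.5]

```text
time: 11.65
ee_pos: [0.6587, 0.1814, 0.0995]
tcp_rot: [-3.14, -0.002, 1.527]
ft_force: [-0.1, -1.1, -1.2]
opening: 0.0252
grip_force: 0.0
```

```bash
python3 - <<'E'
from h import *
st(); look('wrist','pics/w2.png')
m=viewer.camera_model('wrist')
E
```

```text
t 11.65 tcp [0.659 0.181 0.099] pen [0.188 0.372] rot [-3.140e+00 -2.000e-03  1.527e+00] open 0.025 f [-0.1 -1.1 -1.2]
wrist [258. 299.] [0.606 0.101 0.022] pen [0.121 0.303]
wrist [377. 293.] [0.701 0.101 0.026] pen [0.214 0.285]
wrist [320. 253.] [0.658 0.137 0.026] pen [0.179 0.329]
wrist [430. 226.] [0.745 0.153 0.03 ] pen [0.268 0.327]
wrist [57. 86.] [0.485 0.27  0.032] pen [0.035 0.493]
```

View pics/w2.png

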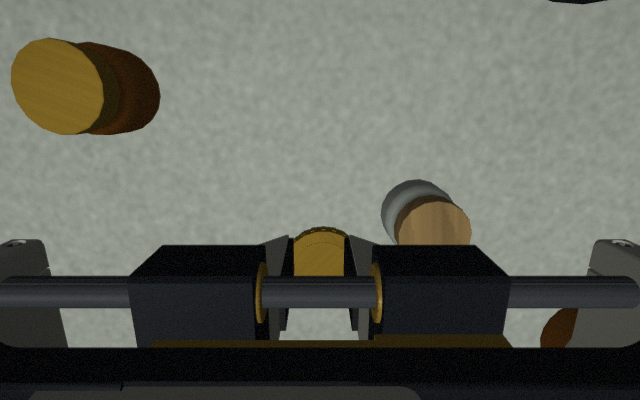

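The wrist view shows lid B at (320,253) centred between the fingers, and the salt pot's base at (418,213), about 15 mm clear of the right finger. I'll lower and plan a steered push.

Emit:
jog_arm:
  moves:
    - [0,0,3,0,2.5]
    - [0,0,3,0,2.5]
    - [0,0,2.3,0,2.5]
    - [0,0,1.1,0,2.5]
    - [0,0,0,0,2.5]

```text
time: 12.12
ee_pos: [0.6561, 0.1755, 0.0031]
tcp_rot: [-3.135, 0.002, 1.529]
ft_force: [0.4, -0.0, -0.3]
opening: 0.0247
grip_force: 0.0
```

```bash
python3 - <<'E'
from h import *
st()
s=sense(); p=pen(s['ee_pos']).astype(float); phi=np.pi/2+YAW-s['tcp_rot'][2]
tin=pen((.707,.0)+np.array([0,0]));
plan=[(-1.2,0,0)]*3+[(-1.2,-.1,4)]*6+[(-1.3,0,0)]*11+[(-1.2,0,-3)]*6
for i,(a,b,sp) in enumerate(plan):
    x=np.array([np.sin(phi),np.cos(phi)]);y=np.array([np.cos(phi),-np.sin(phi)])
    p=p+(a*x+b*y)/100; phi+=np.radians(sp)
    x=np.array([np.sin(phi),np.cos(phi)]);y=np.array([np.cos(phi),-np.sin(phi)])
    L=p-.0385*x; f=p+.0315*y
    if i%2==0: print(i,p.round(3),round(np.degrees(phi)),'lid',L.round(3),'tin gap',round(np.hypot(*(L-tin))-.0725,3),'finger gap',round(np.hypot(*(f-tin))-.041,3))
E
```

```text
t 12.12 tcp [0.656 0.175 0.003] pen [0.185 0.367] rot [-3.135e+00  2.000e-03  1.529e+00] open 0.025 f [ 0.4 -0.  -0.3]
0 [0.182 0.355] 14 lid [0.173 0.318] tin gap 0.063 finger gap 0.122
2 [0.177 0.332] 14 lid [0.168 0.295] tin gap 0.042 finger gap 0.099
4 [0.168 0.309] 22 lid [0.154 0.274] tin gap 0.028 finger gap 0.072
6 [0.157 0.288] 30 lid [0.138 0.255] tin gap 0.022 finger gap 0.048
8 [0.142 0.269] 38 lid [0.119 0.238] tin gap 0.025 finger gap 0.032
10 [0.127 0.248] 38 lid [0.103 0.218] tin gap 0.031 finger gap 0.025
12 [0.111 0.228] 38 lid [0.087 0.197] tin gap 0.042 finger gap 0.028
14 [0.095 0.207] 38 lid [0.071 0.177] tin gap 0.057 finger gap 0.04
16 [0.079 0.186] 38 lid [0.056 0.156] tin gap 0.076 finger gap 0.058
18 [0.063 0.166] 38 lid [0.04  0.135] tin gap 0.096 finger gap 0.078
20 [0.048 0.146] 35 lid [0.026 0.114] tin gap 0.116 finger gap 0.098
22 [0.035 0.126] 29 lid [0.016 0.092] tin gap 0.134 finger gap 0.116
24 [0.024 0.105] 23 lid [0.009 0.069] tin gap 0.152 finger gap 0.134
```

Emit:
jog_arm:
  moves:
    - [-1.2,0,0,0,2.5]
    - [-1.2,0,0,0,2.5]
    - [-1.2,0,0,0,2.5]
    - [-1.2,-0.1,0,4,2.5]
    - [-1.2,-0.1,0,4,2.5]
    - [-1.2,-0.1,0,4,2.5]
    - [-1.2,-0.1,0,4,2.5]
    - [-1.2,-0.1,0,4,2.5]
    - [-1.2,-0.1,0,4,2.5]

```text
time: 12.87
ee_pos: [0.6382, 0.0682, 0.0087]
tcp_rot: [3.139, -0.001, 1.102]
ft_force: [-0.0, -0.5, 0.5]
opening: 0.0248
grip_force: 0.1
```

```bash
python3 - <<'E'
from h import *
st(); look('side','pics/s3.png')
E
```

```text
t 12.87 tcp [0.638 0.068 0.009] pen [0.146 0.265] rot [ 3.139e+00 -1.000e-03  1.102e+00] open 0.025 f [-0.  -0.5  0.5]
side [556. 372.] [ 0.897 -0.395  0.109] pen [ 0.31 -0.24]
side [306. 344.] [ 0.512 -0.267  0.035] pen [-0.042 -0.04 ]
side [349. 325.] [ 0.593 -0.249  0.034] pen [ 0.04  -0.038]
side [328. 208.] [0.619 0.031 0.033] pen [0.12  0.232]
side [270. 134.] [0.525 0.335 0.033] pen [0.087 0.549]
side [229. 128.] [0.419 0.387 0.03 ] pen [-0.007  0.62 ]
```

View pics/s3.png

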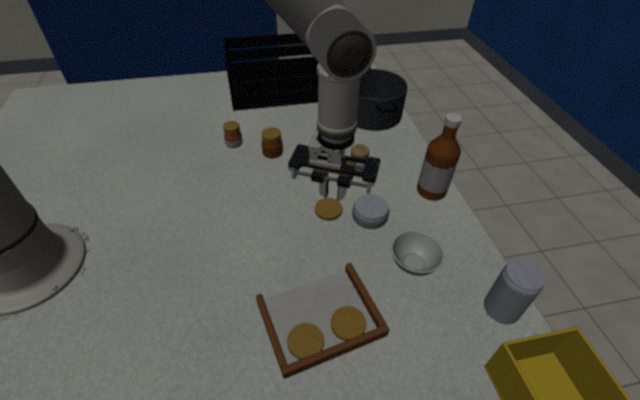

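The side view shows lid B at (328,208), seated in the fingers and clear of the tin at (371,211). The other two lids lie in the pen at (306,344) and (349,325).

Emit:
jog_arm:
  moves:
    - [-1.3,0,0.2,0,2.5]
    - [-1.3,0,0,0,2.5]
    - [-1.3,0,0,0,2.5]
    - [-1.3,0,0,0,2.5]
    - [-1.3,0,0,0,2.5]
    - [-1.3,0,0,0,2.5]
    - [-1.3,0,0,0,2.5]
    - [-1.3,0,0,0,2.5]
    - [-1.3,0,0,0,2.5]
    - [-1.3,0,0,0,2.5]

```text
time: 13.75
ee_pos: [0.5783, -0.0463, 0.0047]
tcp_rot: [3.142, -0.0, 1.107]
ft_force: [0.3, 0.0, 0.3]
opening: 0.0249
grip_force: 0.1
```

Emit:
jog_arm:
  moves:
    - [-1.2,0,0,-3,2.5]
    - [-1.2,0,0,-3,2.5]
    - [-1.2,0,0,-3,2.5]
    - [-1.2,0,0,-3,2.5]
    - [-1.2,0,0,-3,2.5]
    - [-1.2,0,0,-3,2.5]

```text
time: 14.25
ee_pos: [0.5546, -0.114, 0.0046]
tcp_rot: [-3.141, 0.0, 1.424]
ft_force: [-0.5, 0.8, 1.0]
opening: 0.0251
grip_force: 0.1
```

```bash
python3 - <<'E'
from h import *
st(); look('side')
E
```

```text
t 14.25 tcp [ 0.555 -0.114  0.005] pen [0.029 0.102] rot [-3.141  0.     1.424] open 0.025 f [-0.5  0.8  1. ]
side [556. 372.] [ 0.897 -0.395  0.109] pen [ 0.31 -0.24]
side [306. 342.] [ 0.51  -0.265  0.033] pen [-0.044 -0.037]
side [348. 324.] [ 0.593 -0.248  0.033] pen [ 0.041 -0.037]
side [313. 283.] [ 0.55  -0.154  0.033] pen [0.017 0.064]
side [358. 151.] [0.748 0.214 0.026] pen [0.282 0.387]
side [443. 148.] [0.97  0.194 0.046] pen [0.496 0.324]
side [269. 135.] [0.525 0.333 0.034] pen [0.087 0.547]
side [230. 127.] [0.417 0.389 0.032] pen [-0.009  0.622]
```

Emit:
jog_arm:
  moves:
    - [-1.1,0,0,0,2.5]
    - [-1.1,0,0,0,2.5]
    - [-1.0,0,0,0,2.5]
    - [-0.7,0,0,0,2.5]
    - [-0.4,0,0,0,2.5]
    - [0,0,0,0,2.5]
    - [1,0,0,0,2.5]
    - [1,0,0,0,2.5]
    - [1,0,0,0,2.5]

```text
time: 15.05
ee_pos: [0.5538, -0.1233, 0.0047]
tcp_rot: [-3.142, -0.001, 1.423]
ft_force: [0.0, 0.1, -0.3]
opening: 0.0253
grip_force: 0.0
```

Emit:
jog_arm:
  moves:
    - [0,0,-3.5,0,2.5]
    - [0,0,-4,0,2.5]
    - [2,0,-4,0,2.5]
    - [4,0,0,0,2.5]
    - [4,0,0,0,2.5]
    - [4,0,0,0,2.5]
    - [0,0,0,0,2.5]

```text
time: 15.63
ee_pos: [0.5749, 0.0258, 0.1177]
tcp_rot: [3.141, -0.008, 1.436]
ft_force: [-0.0, 2.1, -0.4]
opening: 0.0249
grip_force: 0.0
```

```bash
python3 - <<'E'
from h import *
st(); look('side','pics/s4.png')
E
```

```text
t 15.63 tcp [0.575 0.026 0.118] pen [0.076 0.235] rot [ 3.141 -0.008  1.436] open 0.025 f [-0.   2.1 -0.4]
side [556. 372.] [ 0.898 -0.394  0.11 ] pen [ 0.312 -0.239]
side [305. 346.] [ 0.509 -0.269  0.037] pen [-0.046 -0.041]
side [349. 324.] [ 0.595 -0.248  0.034] pen [ 0.043 -0.037]
side [315. 304.] [ 0.542 -0.197  0.032] pen [0.001 0.023]
side [442. 147.] [0.974 0.192 0.042] pen [0.5   0.321]
side [230. 127.] [0.418 0.387 0.03 ] pen [-0.008  0.62 ]
```

View pics/s4.png

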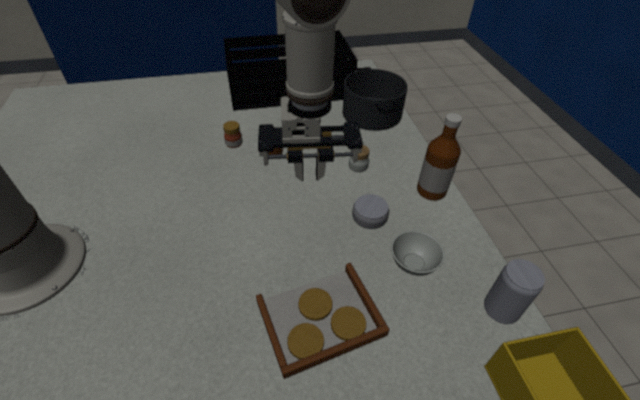

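The side view shows all three lids flat in the pen, at (305,346), (349,324) and (315,304). The front one is about 20 mm past the limit, and the arm is clear.

```bash
python3 -c "
from workcell import env
print(env.hand_in())"
```

```text
the job is handed in; nothing more can be done
None
```

All three lids were pushed flat into the pen, the front one about 20 mm inside the allowed limit; I saw no bystander disturbed, and the job was handed in at about 15.7 s with no verdict returned.

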